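# Push the tea tray out over the serving ledge

### The arm

A 7-joint arm with a two-finger parallel gripper is mounted at the origin on the work surface. World frame = base frame: x ahead of the robot, y to its left, z up, the work surface at z = 0. Lengths are in mm, angles in rad, forces in N, time in s.
With the tool pointing down it reaches from about 400 to 875 mm from the base axis. Payload 4.4 kg.
Tool frame: the origin (TCP) lies at the very end of the fingers, on their centre line; the grasp point (between the pads) lies 19 mm behind it; z points along the fingers, y is the direction in which the jaws open and shut (so a half turn about z gives the same grasp; the last joint's range is limited). The gripper opens to 85 mm and grips with 20 to 120 N. Pads are 22 mm wide; open, the fingers measure 114 mm over their backs; the gripper's body (76 mm by 85 mm) begins 54 mm behind the grasp point. The pads swing forward as they close: fully open they stand 13 mm farther back than shut.
Start: joints at [1.161, 0.628, 0.038, 1.517, -0.027, 0.996, -0.02], TCP at [219.122, -611.967, 231.313] pointing down, gripper open.
Joint ranges: [-3.06, 3.06], [-0.37, 2.12], [-1.25, 1.32], [0.18, 2.47], [-1.1, 4.24], [0.23, 1.98], [-2.94, 2.94]. Speed limits (rad/s): [2.57, 2.57, 3.14, 3.14, 3.14, 3.14, 3.14].

### API

Orientations are given as [roll, pitch, yaw] about the fixed x, y, z axes, in that order (R = Rz(yaw) Ry(pitch) Rx(roll)).
In Python, from cell import ctrl, eyes gives the robot as it stands.
- The arm moves only by the tool move_arm, never from a script. Its argument "increments" is a list of rows, each a list of 6 numbers: the shift along the tool's x, y, z in cm, then the turn, a rotation vector about the tool's x, y, z in degrees. In form: [[x, y, z, wx, wy, wz], ...]. A call has 1 to 20 rows; each row is the pose to reach, as a shift and turn from the pose commanded when the call began, along the tool's axes at that moment; what a row does not reach only later rows make up. A row lasts 1/10 s, in which the tool goes at most 50 mm and 8.59 degrees, less where a joint would pass 70% of its speed; a pose out of reach is approached as far as the arm can. A call with a gripper value outside its range is refused whole. "grip" is the opening, from -1 (shut) to 1 (fully open), set as the call begins (left out, the last holds). The fingers move at their own pace and stop on an object; the grip force is fixed at half the most. Time passes only in rows, so rows that repeat a pose let the fingers close. It gives the time, the measured TCP pose, the force and the opening at its end, in the units of the state.
- ctrl.read_state(): the state, without advancing time (a new reading comes with each control period).
- eyes.get_image(name): name is "side" or "top"; returns the picture (400x640x3 uint8, red, green, blue); there is no depth.
- eyes.calibration(name): a dict with "fx", "fy", "cx", "cy" (pixels), "pose" (4x4, takes a point from camera to world coordinates). Camera axes: x right, y up, looking along -z (the intrinsics and any distortion apply to the point x, -y, -z); pixel columns grow to the right and rows downward; lengths in mm; the calibration is good to about 2 mm. A picture is of the moment at which its call begins. calibration takes no time and is no camera call.
- ctrl.finish_job(): hands the job in, once; it reports no verdict.
The state is a dict: "clock": time; "qpos": joint angles; "qd": joint speeds; "tau": joint torques, N m; "eef_pos": TCP position; "tool_rot": TCP orientation; "force": force on the tool from outside, world axes, zero at the start; "torque": the same for the moment, N m; "width": finger opening in mm.
Only numpy, scipy, OpenCV 4.12 (cv2) and the standard library are available. Lean on these libraries where they do the work, as an engineer would, in place of code of your own. Each camera call takes 0.05 s, during which the arm holds its last target. There are 200 camera calls.

### The job

Push the tea tray with the fingertips away from the robot across the wooden serving ledge until its far rim sticks out 5 cm past the ledge's far edge, square to that edge, so that a helper on the other side can get their fingers under it. Slide it gently, flat on the ledge; do not pick it up or grip it. Do not touch the two mugs standing on it, and leave the teapot and the bottles beside it where they are.

Things in the scene. Friction and masses are not known exactly. Their poses are not given: they have to be found in the camera images.
- ledge: Fixed wooden plank, 300 mm deep, 1120 long, 30 thick, on battens; flat top 60 mm above the steel counter. Origin: middle of its far upper edge (away from the robot), at the height of its top. x points level out over that edge, y along it to the robot's left, z up. Turned up to 0.15 rad about the vertical. Only the floor lies beyond the edge.
- tray: Loose dark red tray, 200 mm (x, near to far rim) by 300 (y); floor 5 thick, upright rim 18 high, 7 thick, outside faces vertical. 0.25 to 0.46 kg, with the mugs up to 0.92. Flat on the ledge, turned up to 0.2 rad from it. Origin: centre of its underside; x to the far rim, y to the robot's left, z up. Dry friction: sliding takes 2 to 12 N. Pushed out 75 mm or more it may tip over.
- tray_far (a point): Middle of the top of the tray's far rim, on its outer face: 100 mm along x from the tray's centre, 18 mm above its underside. Axes as the tray's.
- tray_near (a point): Middle of the top of the tray's near rim, on its outer face: 100 mm along -x from the tray's centre, 18 mm above its underside. Axes as the tray's.
- mug_left: Loose white mug standing on the tray's left half, 74 mm across, 85 mm high, handle on its y side reaching up to 35 mm beyond the wall, 0.23 kg. Origin: the centre of its underside; z up. Its wall stays at least 60 mm inside the tray's near rim.
- mug_right: The same mug on the tray's right half.
- soy_bottle: Loose dark brown bottle with a yellow cap, 68 mm across, 200 mm high, standing on the ledge. Origin: the centre of its underside; z up.
- soap_bottle: Loose green bottle with a yellow cap, 58 mm across, 180 mm high, standing on the ledge. Origin: the centre of its underside; z up.
- teapot: Loose yellow teapot with a bail handle, 132 mm across, 147 mm high, spout on its y side reaching 103 mm from the axis, standing on the ledge. Origin: the centre of its underside; z up.
Mind the look-alikes: they are no part of the job. Leave any red look-alike of the mug_left alone.

How it is judged:
By the outcome, as a careful person would: the job done as asked, in the order asked, and still so for the second after the job is handed in, with the robot touching nothing.
It also fails if it takes over 40 s, if anything falls off the work surface, if the arm or the gripper's body presses on something with over 40 N, if the wrist force passes 120 N, or if a joint passes its speed limit or range.

## Working session

There is one attempt and no reset: what is moved stays moved. The work goes in short steps, Python scripts to look and compute and a tool call to move; the robot and the scene stay as the last step left them, time stands still between calls to the robot, and variables do not carry over. Pictures are saved under pics/ and viewed, about 8 in all and at most 12, crops included, and the job is handed in when it is done.

Besides the shell and the picture viewer there is one more tool, called after "Request:" by a JSON object that holds its "method" and its "body", one argument or row to a line. move_arm: Moves the arm, as the interface text tells. Its arguments: {"type":"object","properties":{"increments":{"type":"array","items":{"type":"array","items":{"type":"number"}}},"grip":{"type":"number"}},"required":["increments"]}

```bash
ls; mkdir -p pics; python3 - <<'E'
from cell import ctrl, eyes
import cv2
s=ctrl.read_state();print({k:s[k] for k in('clock','eef_pos','tool_rot','force','width')})
for n in('top','side'):
    cv2.imwrite(f'pics/{n}0.png',eyes.get_image(n)[:,:,::-1]);print(eyes.calibration(n))
E
```

```text
pics
{'clock': 0.0, 'eef_pos': array([ 218.9302752 , -611.34849325,  230.39416892]), 'tool_rot': array([-3.13967633e+00,  3.38835703e-07,  3.43806126e-01]), 'force': array([0.27992294, 0.40524866, 0.36543535]), 'width': 85.20646504103361}
{'fx': 482.335017945998, 'fy': 482.335017945998, 'cx': 317.13667848416765, 'cy': 200.47455081335866, 'pose': array([[-1.86781646e-02,  9.96539201e-01, -8.09984446e-02,
         4.13305927e+02],
       [-9.99825099e-01, -1.86935371e-02,  5.68593772e-04,
        -2.90983616e+00],
       [-9.47521448e-04,  8.09948981e-02,  9.96714066e-01,
         1.28391810e+03],
       [ 0.00000000e+00,  0.00000000e+00,  0.00000000e+00,
         1.00000000e+00]])}
{'fx': 375.0750210839239, 'fy': 375.0750210839239, 'cx': 322.8642555830117, 'cy': 196.69080932391591, 'pose': array([[-9.16644948e-01,  2.15351624e-01, -3.36727958e-01,
         2.09169168e+02],
       [-3.99544834e-01, -4.70019662e-01,  7.87048565e-01,
         7.17536536e+02],
       [ 1.12234260e-02,  8.55982007e-01,  5.16883777e-01,
         5.64118609e+02],
       [ 0.00000000e+00,  0.00000000e+00,  0.00000000e+00,
         1.00000000e+00]])}
```

View pics/top0.png

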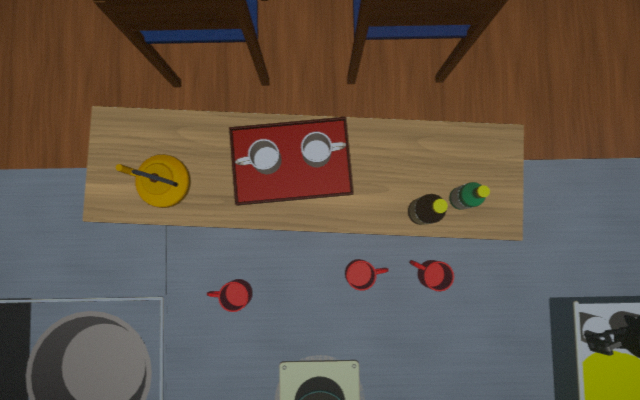

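View pics/side0.png

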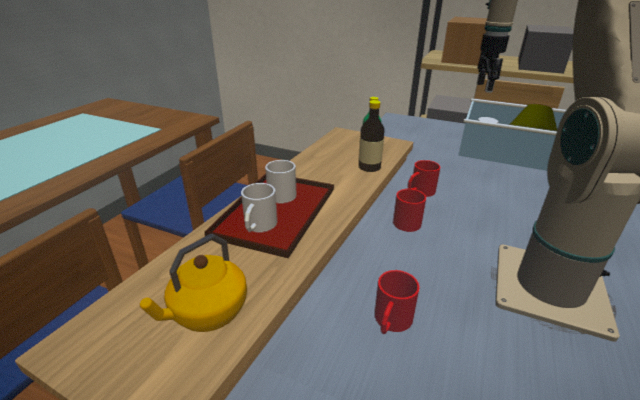

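The top view shows the tray at about (230–353, 117–204), with the white mugs at (265,156) and (316,149). The ledge's far edge runs from (92,107) to (523,125). The teapot is at (160,180), the bottles at (430,208) and (467,196), and the three red look-alikes are on the near side. Next I'll measure these.

```bash
cat > h.py <<'E'
import numpy as np, cv2
from cell import ctrl, eyes
def ray(n,px,z):
    c=eyes.calibration(n);P=c['pose'];px=np.atleast_2d(px).astype(float)
    d=np.c_[(px[:,0]-c['cx'])/c['fx'],-(px[:,1]-c['cy'])/c['fy'],-np.ones(len(px))]@P[:3,:3].T
    o=P[:3,3];return (o+d*((z-o[2])/d[:,2])[:,None])[:,:2]
def tray(im):
    hsv=cv2.cvtColor(im,cv2.COLOR_RGB2HSV)
    h,s,v=[hsv[...,i].astype(int) for i in range(3)]
    m=(((h<8)|(h>170))&(s>150)).astype(np.uint8); m[215:]=0; m[:105]=0 if False else m[:105]
    m[:,:200]=0; m[:,390:]=0
    m=cv2.morphologyEx(m,cv2.MORPH_OPEN,np.ones((3,3)))
    c=max(cv2.findContours(m,cv2.RETR_EXTERNAL,cv2.CHAIN_APPROX_NONE)[0],key=cv2.contourArea)
    return m,cv2.convexHull(c)[:,0]
def edge(im,lo=95,hi=525):  # far edge: strongest floor->ledge step per column, subpixel, robust line
    g=cv2.GaussianBlur(im,(3,3),0).astype(float)[...,1]+cv2.GaussianBlur(im,(3,3),0).astype(float)[...,2]
    pts=[]
    for u in list(range(100,222))+list(range(370,515)):
        r0=int(107+(u-92)*18/431)
        d=np.diff(g[r0-8:r0+9,u]);k=int(d.argmax())
        if 0<k<len(d)-1:
            a,b,c=d[k-1:k+2];pts.append((u,r0-8+k+.5+.5*(a-c)/(a-2*b+c-1e-9)))
    return np.array(pts)
def rline(p):
    vx,vy,x,y=cv2.fitLine(p.astype(np.float32),cv2.DIST_HUBER,0,.01,.01).ravel()
    return np.array([x,y]),np.array([vx,vy])
E
python3 - <<'E'
from h import *
im=eyes.get_image('top')
p=edge(im);w=ray('top',p,60);o,d=rline(w);d=d if d[1]>0 else -d
n=np.array([d[1],-d[0]]);print('edge',o,d,'yaw',np.arctan2(-d[0],d[1]),'resid',np.abs((w-o)@n).mean())
m,hl=tray(im)
for z in(65,78):
    r=cv2.minAreaRect(ray('top',hl,z).astype(np.float32));print(z,r,cv2.boxPoints(r).tolist())
cv2.imwrite('pics/c.png',cv2.resize(np.hstack([im[95:225,210:370,::-1],cv2.cvtColor(m[95:225,210:370]*255,cv2.COLOR_GRAY2BGR)]),None,fx=2.5,fy=2.5,interpolation=cv2.INTER_NEAREST))
E
```

```text
edge [742.9047  143.85544] [0.06274303 0.9980297 ] yaw -0.06278427 resid 0.48579127312763426
65 ((616.0106811523438, 62.37822723388672), (188.39064025878906, 290.1649169921875), 4.220858097076416) [[511.3926086425781, 200.13430786132812], [532.7490844726562, -89.2436294555664], [720.6287841796875, -75.37785339355469], [699.2722778320312, 214.00009155273438]]
78 ((613.848876953125, 61.68193054199219), (186.38145446777344, 287.07025146484375), 4.220848560333252) [[510.3465576171875, 197.9688262939453], [531.4752197265625, -88.32283782958984], [717.3511962890625, -74.60496520996094], [696.2225341796875, 211.68670654296875]]
```

View pics/c.png

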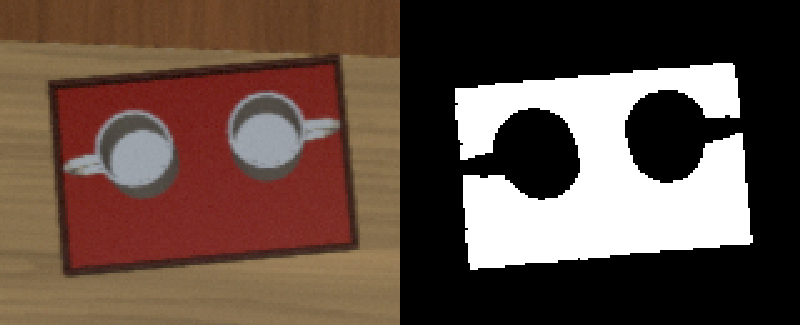

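The mask finds the tray interior: its floor, with the mugs cut out, at x 230–353 px. The dark rim isn't in it, so I'll fit the outer rim edges with sub-pixel gradients.

```bash
cat >> h.py <<'E'
def sides(im):
    """outer rim lines: outermost strong drop in G seen along normals of the interior rectangle. Returns world lines."""
    m,hl=tray(im); b=cv2.boxPoints(cv2.minAreaRect(hl.astype(np.float32)));c=b.mean(0)
    g=cv2.GaussianBlur(im,(3,3),0)[...,1].astype(np.float32);out={}
    for i in range(4):
        a,e=b[i],b[(i+1)%4];mid=(a+e)/2;t=(e-a)/np.linalg.norm(e-a);n=np.array([-t[1],t[0]]);n*=np.sign(n@(mid-c))
        k='far' if n[1]<-.7 else 'near' if n[1]>.7 else 'left' if n[0]<0 else 'right'
        s=np.arange(8,-1.01,-.25);pts=[]
        for f in np.linspace(.06,.94,60):
            q=a+f*(e-a)+np.outer(s,n)
            pr=cv2.remap(g,q[:,0].astype(np.float32)[:,None],q[:,1].astype(np.float32)[:,None],cv2.INTER_LINEAR).ravel()
            pts.append(q[np.diff(pr).argmin()]+.125*-n)
        out[k]=rline(ray('top',np.array(pts),60 if k=='near' else 78))
    return out
def report(im):
    o,d=rline(ray('top',edge(im),60));d=d*np.sign(d[1]);n=np.array([d[1],-d[0]])
    L=sides(im)
    yaw={k:(np.arctan2(-v[1][0],v[1][1]) if k in('far','near') else np.arctan2(v[1][1],v[1][0])) for k,v in L.items()}
    yaw={k:(y+np.pi/2)%np.pi-np.pi/2 for k,y in yaw.items()}
    X=lambda p,q:p[0]+p[1]*np.linalg.solve(np.c_[p[1],-q[1]],q[0]-p[0])[0]
    C={a+b:X(L[a],L[b]) for a in('far','near') for b in('left','right')}
    fm=(C['farleft']+C['farright'])/2;nm=(C['nearleft']+C['nearright'])/2
    print('edge o',o.round(1),'yaw',np.arctan2(n[1],n[0]).round(4));print('yaws',{k:v.round(4) for k,v in yaw.items()})
    print('far mid',fm.round(1),'near mid',nm.round(1),'len',np.linalg.norm(fm-nm).round(1),'wid',np.linalg.norm(C['farleft']-C['farright']).round(1))
    print('overhang mid',((fm-o)@n).round(1),'L',((C['farleft']-o)@n).round(1),'R',((C['farright']-o)@n).round(1))
    return o,n,fm,nm
E
python3 - <<'E'
from h import *
for i in range(2): report(eyes.get_image('top'))
print('mug white tops',ray('top',[[265,156],[316,149]],150))
print('red',ray('top',[[236,296],[360,274],[437,276]],85))
print('bottle bases',ray('top',[[425,212],[462,198]],60),'teapot',ray('top',[[155,185]],100))
print('ledge near edge',ray('top',[[320,230]],60))
E
```

```text
edge o [734.2   3.6] yaw -0.0627
yaws {'far': np.float32(0.0712), 'right': np.float32(0.0737), 'near': np.float32(0.075), 'left': np.float32(0.07)}
far mid [714.7  69. ] near mid [515.3  54.7] len 199.9 wid 298.2
overhang mid -23.5 L -43.4 R -3.6
edge o [742.9 143.9] yaw -0.0628
yaws {'far': np.float32(0.0712), 'right': np.float32(0.0757), 'near': np.float32(0.0745), 'left': np.float32(0.0692)}
far mid [714.6  69.1] near mid [515.2  54.7] len 200.0 wid 298.1
overhang mid -23.5 L -43.4 R -3.6
mug white tops [[613.81075212 118.35376273]
 [628.35981874  -3.14779876]]
red [[ 279.25040253  199.93464207]
 [ 327.08848239 -105.75934569]
 [ 318.68242798 -295.15398026]]
bottle bases [[ 478.25865841 -277.02490904]
 [ 512.17072592 -372.51029541]] teapot [[555.3677641  396.08579454]]
ledge near edge [[437.60380277  -9.45860041]]
```

Request:
{"method": "move_arm", "body": {
  "increments": [
    [0, 0, -4, 0, 0, 0],
    [0, 0, -7, 0, 0, 0],
    [2, -2.3, -7, 0, 0, 0],
    [47.4, -53.4, -7, 0, 0, 15.5],
    [47.4, -53.4, -7, 0, 0, 15.5],
    [47.4, -53.4, -7, 0, 0, 15.5],
    [47.4, -53.4, -7, 0, 0, 15.5],
    [47.4, -53.4, -7, 0, 0, 15.5],
    [47.4, -53.4, -7, 0, 0, 15.5],
    [47.4, -53.4, -7, 0, 0, 15.5],
    [47.4, -53.4, -7, 0, 0, 15.5],
    [47.4, -53.4, -7, 0, 0, 15.5],
    [47.4, -53.4, -7, 0, 0, 15.5],
    [47.4, -53.4, -7, 0, 0, 15.5],
    [47.4, -53.4, -7, 0, 0, 15.5],
    [47.4, -53.4, -7, 0, 0, 15.5],
    [47.4, -53.4, -7, 0, 0, 15.5],
    [47.4, -53.4, -7, 0, 0, 15.5],
    [47.4, -53.4, -7, 0, 0, 15.5],
    [47.4, -53.4, -7, 0, 0, 15.5]
  ],
  "grip": 1
}}

```text
clock: 2.25
eef_pos: [484.9, 49.1, 301.2]
tool_rot: [3.141, 0.001, 0.071]
force: [-0.6, 0.2, 1.0]
width: 85.1
```

Request:
{"method": "move_arm", "body": {
  "increments": [
    [0, 0, 4, 0, 0, 0],
    [0, 0, 8, 0, 0, 0],
    [0, 0, 12, 0, 0, 0],
    [0, 0, 16, 0, 0, 0],
    [0, 0, 19, 0, 0, 0],
    [0, 0, 21, 0, 0, 0],
    [0, 0, 22, 0, 0, 0],
    [0, 0, 22, 0, 0, 0]
  ]
}}

```text
clock: 3.05
eef_pos: [484.7, 49.2, 80.6]
tool_rot: [3.141, 0.002, 0.071]
force: [0.9, -0.2, 0.1]
width: 85.5
```

```bash
python3 - <<'E'
from h import *
a=eyes.get_image('side');cv2.imwrite('pics/s1.png',cv2.resize(a[140:290,180:400,::-1],None,fx=3,fy=3))
s=ctrl.read_state();print(s['eef_pos'],s['tool_rot'],s['force'],s['qpos'])
E
```

```text
[485.43058157  49.63641151  81.51690696] [3.14115610e+00 2.14425684e-04 7.18106851e-02] [ 0.89741258 -0.48595957  0.10656615] [-0.0978029   0.64650091 -0.09085306  2.08861521  0.13788634  0.41220866
 -1.79585858]
```

View pics/s1.png

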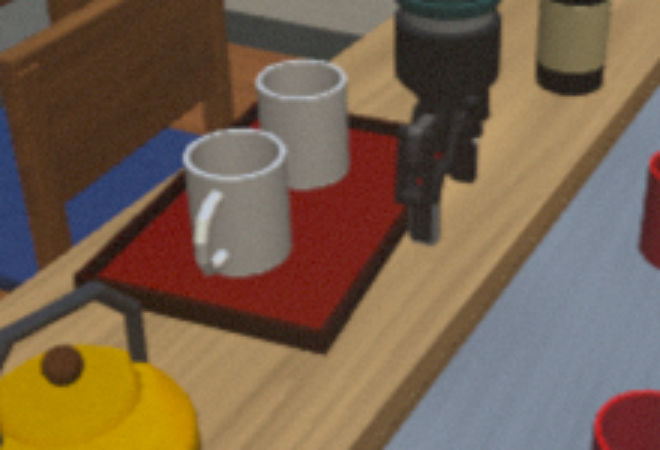

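The fingers hang just behind the near rim. The left fingertip is at about crop (425,242), the tray is undisturbed and the body is clear of the mugs. I'll feel for the ledge to set the height.

Request:
{"method": "move_arm", "body": {
  "increments": [
    [0, 0, 0.5, 0, 0, 0],
    [0, 0, 1.0, 0, 0, 0],
    [0, 0, 1.3, 0, 0, 0],
    [0, 0, 1.3, 0, 0, 0]
  ]
}}

```text
clock: 3.5
eef_pos: [485.3, 50.5, 68.2]
tool_rot: [3.142, 0.0, 0.073]
force: [-0.1, 0.6, -0.5]
width: 85.6
```

Request:
{"method": "move_arm", "body": {
  "increments": [
    [0, 0, 0.2, 0, 0, 0],
    [0, 0, 0.4, 0, 0, 0],
    [0, 0, 0.4, 0, 0, 0]
  ]
}}

```text
clock: 3.8
eef_pos: [485.3, 50.6, 64.1]
tool_rot: [3.142, 0.0, 0.073]
force: [0.6, -0.2, 0.1]
width: 85.3
```

```bash
python3 - <<'E'
from h import *
for z in (60,64,68,72,76,80,95): print(z, ray('side',[[321.7,220.7]],z))
E
```

```text
60 [[496.43980612  51.16314362]]
64 [[494.16041685  56.45057701]]
68 [[491.88102757  61.73801041]]
72 [[489.60163829  67.02544381]]
76 [[487.32224901  72.3128772 ]]
80 [[485.04285974  77.6003106 ]]
95 [[476.49514994  97.42818584]]
```

The side ray puts the tips about 13 mm above the reported TCP, which matches the open-finger set-back. I'll descend about 11 mm more, to a tip height of about 66.

Request:
{"method": "move_arm", "body": {
  "increments": [
    [0, 0, 0.4, 0, 0, 0],
    [0, 0, 0.7, 0, 0, 0],
    [0, 0, 0.7, 0, 0, 0]
  ]
}}

```text
clock: 4.1
eef_pos: [485.1, 50.5, 56.8]
tool_rot: [3.142, 0.001, 0.073]
force: [0.6, 0.3, -0.0]
width: 85.5
```

Request:
{"method": "move_arm", "body": {
  "increments": [
    [0, 0, 0.2, 0, 0, 0],
    [0, 0, 0.4, 0, 0, 0],
    [0, 0, 0.4, 0, 0, 0]
  ]
}}

```text
clock: 4.4
eef_pos: [485.2, 50.5, 53.1]
tool_rot: [3.142, 0.0, 0.073]
force: [0.2, 0.4, 0.2]
width: 85.2
```

Request:
{"method": "move_arm", "body": {
  "increments": [
    [0.4, 0, 0, 0, 0, 0],
    [0.9, -0.1, 0, 0, 0, 0],
    [1.4, -0.2, 0, 0, 0, 0],
    [1.6, -0.2, 0, 0, 0, 0],
    [1.8, -0.2, 0, 0, 0, 0],
    [1.9, -0.2, 0, 0, 0, 0],
    [2.0, -0.2, 0, 0, 0, 0],
    [2.1, -0.2, 0, 0, 0, 0],
    [2.2, -0.2, 0, 0, 0, 0],
    [2.2, -0.2, 0, 0, 0, 0]
  ]
}}

```text
clock: 5.4
eef_pos: [505.9, 54.0, 53.2]
tool_rot: [3.141, 0.002, 0.073]
force: [-2.9, 0.0, 1.8]
width: 85.2
```

```bash
python3 - <<'E'
from h import *
im=eyes.get_image('top');cv2.imwrite('pics/t1.png',cv2.resize(im[85:260,180:400,::-1],None,fx=3,fy=3))
report(im)
s=ctrl.read_state();print(s['eef_pos'],s['tool_rot'],s['force'])
E
```

```text
edge o [734.    2.3] yaw -0.0628
yaws {'far': np.float32(0.0716), 'right': np.float32(0.0735), 'near': np.float32(0.0772), 'left': np.float32(0.0708)}
far mid [714.7  69. ] near mid [514.7  54.5] len 200.6 wid 298.6
overhang mid -23.5 L -43.5 R -3.4
[505.94547218  53.97287678  53.18806226] [3.14131489e+00 2.33726390e-03 7.32481310e-02] [-2.71376909  0.83081237  2.70891694]
```

View pics/t1.png

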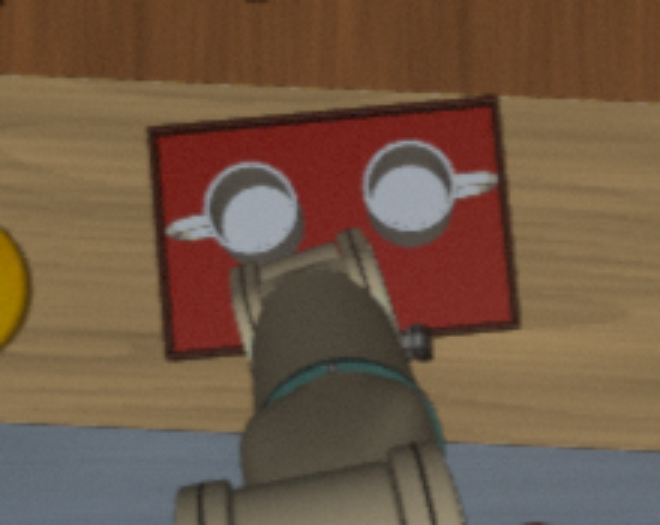

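Contact is made at about 3 N and the tray hasn't moved yet. Next I push about 40 mm with a gradual turn that keeps it rigid with the tray, then check.

Request:
{"method": "move_arm", "body": {
  "increments": [
    [0.1, 0, 0, 0, 0, 0.1],
    [0.25, -0.03, 0, 0, 0, 0.25],
    [0.5, -0.07, 0, 0, 0, 0.5],
    [0.75, -0.1, 0, 0, 0, 0.8],
    [1.0, -0.13, 0, 0, 0, 1.1],
    [1.25, -0.17, 0, 0, 0, 1.3],
    [1.5, -0.2, 0, 0, 0, 1.6],
    [1.75, -0.24, 0, 0, 0, 1.9],
    [2.0, -0.27, 0, 0, 0, 2.1],
    [2.25, -0.3, 0, 0, 0, 2.4],
    [2.5, -0.34, 0, 0, 0, 2.7],
    [2.75, -0.37, 0, 0, 0, 2.9],
    [3.0, -0.4, 0, 0, 0, 3.2],
    [3.25, -0.44, 0, 0, 0, 3.5],
    [3.5, -0.47, 0, 0, 0, 3.7],
    [3.7, -0.5, 0, 0, 0, 4.0],
    [3.9, -0.53, 0, 0, 0, 4.2],
    [4.0, -0.54, 0, 0, 0, 4.3],
    [4.0, -0.54, 0, 0, 0, 4.3]
  ]
}}

```text
clock: 7.35
eef_pos: [543.7, 62.5, 53.0]
tool_rot: [3.141, 0.006, -0.001]
force: [-6.8, -0.4, 4.3]
width: 85.2
```

```bash
python3 - <<'E'
from h import *
im=eyes.get_image('top');cv2.imwrite('pics/t2.png',cv2.resize(im[65:240,180:400,::-1],None,fx=3,fy=3))
report(im)
s=ctrl.read_state();print(s['eef_pos'],s['tool_rot'],s['force'])
E
```

```text
edge o [734.    1.7] yaw -0.0627
yaws {'far': np.float32(0.0013), 'right': np.float32(-0.0018), 'near': np.float32(0.0005), 'left': np.float32(-0.0042)}
far mid [754.   61.5] near mid [553.3  62.2] len 200.7 wid 299.2
overhang mid 16.2 L 6.6 R 25.8
[543.68246187  62.49578746  52.99409052] [ 3.14092252e+00  5.69480858e-03 -9.01038266e-04] [-7.40271192  0.04099263  4.27104714]
```

View pics/t2.png

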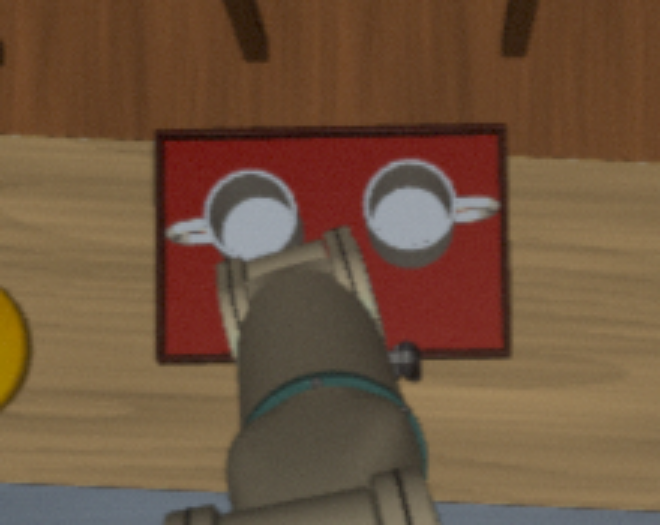

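On plan: 16 mm mid overhang, and tray and tool yaw both about 0. I push most of the remaining 34 mm, then check again.

Request:
{"method": "move_arm", "body": {
  "increments": [
    [0.1, -0.02, 0, 0, 0, 0.1],
    [0.3, -0.06, 0, 0, 0, 0.3],
    [0.5, -0.1, 0, 0, 0, 0.5],
    [0.75, -0.15, 0, 0, 0, 0.8],
    [1.0, -0.2, 0, 0, 0, 1.1],
    [1.25, -0.25, 0, 0, 0, 1.3],
    [1.5, -0.3, 0, 0, 0, 1.6],
    [1.75, -0.35, 0, 0, 0, 1.9],
    [2.0, -0.4, 0, 0, 0, 2.1],
    [2.25, -0.45, 0, 0, 0, 2.4],
    [2.5, -0.5, 0, 0, 0, 2.7],
    [2.7, -0.54, 0, 0, 0, 2.9],
    [2.85, -0.57, 0, 0, 0, 3.1],
    [2.9, -0.58, 0, 0, 0, 3.1],
    [2.9, -0.58, 0, 0, 0, 3.1]
  ]
}}

```text
clock: 8.9
eef_pos: [572.8, 68.2, 52.9]
tool_rot: [3.141, 0.006, -0.055]
force: [-7.1, 0.5, 5.4]
width: 85.5
```

```bash
python3 - <<'E'
from h import *
for i in range(2): report(eyes.get_image('top'))
s=ctrl.read_state();print(s['eef_pos'],s['tool_rot'],s['force'])
E
```

```text
edge o [742.8 143.9] yaw -0.0628
yaws {'left': np.float32(-0.0545), 'far': np.float32(-0.0568), 'right': np.float32(-0.0528), 'near': np.float32(-0.0534)}
far mid [782.   56.4] near mid [582.6  67.1] len 199.6 wid 298.2
overhang mid 44.5 L 43.7 R 45.4
edge o [740.7 109.8] yaw -0.0626
yaws {'left': np.float32(-0.0551), 'far': np.float32(-0.057), 'right': np.float32(-0.0582), 'near': np.float32(-0.055)}
far mid [782.   56.1] near mid [581.1  67.4] len 201.2 wid 299.3
overhang mid 44.6 L 43.7 R 45.4
[572.81262198  68.24249294  52.936204  ] [ 3.14074499  0.00554626 -0.0554807 ] [-7.25384578 -0.17487818  4.91489087]
```

Request:
{"method": "move_arm", "body": {
  "increments": [
    [0.1, -0.02, 0, 0, 0, 0.1],
    [0.2, -0.04, 0, 0, 0, 0.2],
    [0.35, -0.07, 0, 0, 0, 0.3],
    [0.45, -0.09, 0, 0, 0, 0.4],
    [0.55, -0.11, 0, 0, 0, 0.4],
    [0.55, -0.11, 0, 0, 0, 0.4],
    [0.55, -0.11, 0, 0, 0, 0.4]
  ]
}}

```text
clock: 9.7
eef_pos: [578.4, 69.0, 52.9]
tool_rot: [3.141, 0.006, -0.063]
force: [-7.3, 0.6, 4.5]
width: 85.1
```

```bash
python3 - <<'E'
from h import *
for i in range(3): report(eyes.get_image('top'))
s=ctrl.read_state();print(s['eef_pos'],s['tool_rot'],s['force'])
E
```

```text
edge o [734.    2.2] yaw -0.0628
yaws {'left': np.float32(-0.0656), 'far': np.float32(-0.061), 'right': np.float32(-0.0597), 'near': np.float32(-0.0628)}
far mid [787.3  55.4] near mid [587.4  68. ] len 200.3 wid 297.8
overhang mid 49.8 L 49.6 R 50.1
edge o [742.9 143.9] yaw -0.0628
yaws {'left': np.float32(-0.0654), 'far': np.float32(-0.0594), 'right': np.float32(-0.0686), 'near': np.float32(-0.0624)}
far mid [787.3  54.9] near mid [587.6  68.3] len 200.1 wid 298.9
overhang mid 49.8 L 49.3 R 50.3
edge o [734.    1.6] yaw -0.0627
yaws {'left': np.float32(-0.0627), 'far': np.float32(-0.062), 'right': np.float32(-0.0717), 'near': np.float32(-0.0606)}
far mid [787.4  54.8] near mid [587.5  68.3] len 200.3 wid 299.5
overhang mid 49.9 L 49.8 R 50.0
[578.37769909  68.9736471   52.92917413] [ 3.14067231  0.00551806 -0.06263035] [-7.0788432   0.32338528  4.58150724]
```

The far rim is 49.8 mm out and square. I back off straight, then go up.

Request:
{"method": "move_arm", "body": {
  "increments": [
    [-0.2, 0, 0, 0, 0, 0],
    [-0.6, 0, 0, 0, 0, 0],
    [-1.5, 0, 0, 0, 0, 0],
    [-3, 0, 0, 0, 0, 0],
    [-5, 0, 0, 0, 0, 0],
    [-7, 0, 0, 0, 0, 0],
    [-8, 0, -2, 0, 0, 0],
    [-8, 0, -6, 0, 0, 0],
    [-8, 0, -10, 0, 0, 0],
    [-8, 0, -15, 0, 0, 0],
    [-8, 0, -19, 0, 0, 0],
    [-8, 0, -21, 0, 0, 0],
    [-8, 0, -21, 0, 0, 0],
    [-8, 0, -21, 0, 0, 0]
  ]
}}

```text
clock: 11.25
eef_pos: [501.2, 74.0, 263.3]
tool_rot: [-3.141, -0.001, -0.063]
force: [-0.1, -0.9, 0.2]
width: 85.2
```

```bash
python3 - <<'E'
from h import *
a=eyes.get_image('side')
for i in range(2): im=eyes.get_image('top');report(im)
cv2.imwrite('pics/end.png',np.vstack([a[:300,:,::-1],im[:300,:,::-1]]))
s=ctrl.read_state();print(s['clock'],s['eef_pos'],s['force'])
E
```

```text
edge o [734.    1.2] yaw -0.0627
yaws {'left': np.float32(-0.0701), 'far': np.float32(-0.0583), 'right': np.float32(-0.0685), 'near': np.float32(-0.097)}
far mid [787.2  55. ] near mid [590.2  68.7] len 197.5 wid 298.5
overhang mid 49.7 L 49.1 R 50.4
edge o [740.7 109.8] yaw -0.0626
yaws {'left': np.float32(-0.0744), 'far': np.float32(-0.0644), 'right': np.float32(-0.069), 'near': np.float32(-0.0943)}
far mid [787.1  54.6] near mid [590.   68.8] len 197.7 wid 298.4
overhang mid 49.8 L 50.0 R 49.5
11.4 [500.48329932  73.8674199  261.9172464 ] [0.53231085 0.93288488 0.15189207]
```

View pics/end.png

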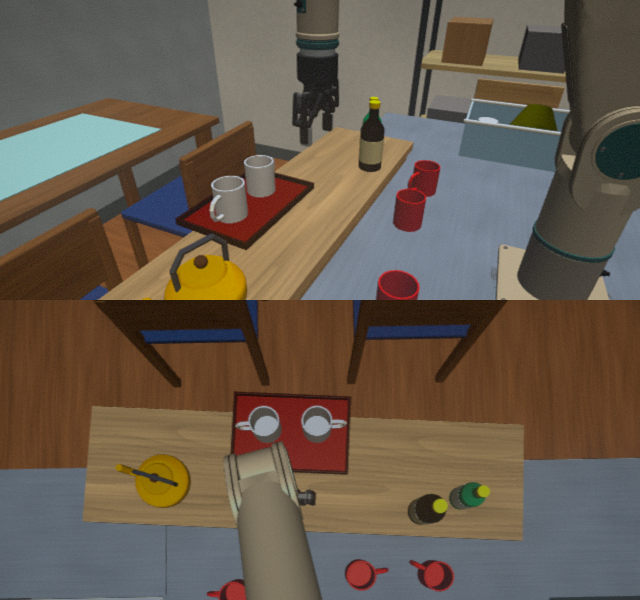

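The tray is flat with its far rim out past the edge, at (233–350, 93–173) in the lower half of the picture. Both mugs are upright, the teapot, bottles and red mugs have not moved, and the robot is clear. The odd near-side yaw comes from the arm hiding that rim.

```bash
python3 -c "from cell import ctrl; print(ctrl.finish_job())"
```

```text
the job is handed in; nothing more can be done
None
```

I pushed the tray flat along the ledge with the two open fingertips on its near rim. It turned about 0.136 rad along the way to come square, at roughly 7 N. I then backed straight off, lifted clear and handed the job in at about 11.4 s.

**Final checks (top camera):**
- **Overhang:** the middle of the far rim is 49.7–49.8 mm past the edge, with the corners between 49.1 and 50.4 mm.
- **Squareness:** the far rim's yaw reads -0.058 and -0.064 rad in the last two pictures, against -0.063 for the ledge edge.
- **Surroundings:** in the last picture, both mugs are upright, and the teapot, bottles and red mugs look unmoved. The force on the tool is near zero.

**Disagreeing reading:** the last near-rim yaw was about -0.095 rad, with a tray length of about 197.6 mm. I put this down to the arm hiding that rim from above. Before I backed off, all four sides read between -0.059 and -0.072 rad.

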